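# Close the battery bay of the bench supply and hold its cover home

## Task

Switch the battery supply off by flipping its toggle lever over, away from the battery bay. Then put the loose bay cover, handle up, over the two locating pins beside the battery cells (either way round) so that it drops on, and press it down against the sprung cells until it lies flush on the deck all round. Finish while still holding it down there by the handle, so that I can put the screws in; leave the other things on the desk alone.

Things in the scene. Friction and masses are not known exactly. Their poses are not given: they have to be found in the camera images.
- bay_deck (a point): on the supply unit: middle of the battery bay (a 56 mm square opening), in the plane of the deck. The supply is a fixed grey case 200 x 116 mm with a flat aluminium deck 60 mm above the table. Axes: x along the case's long side from the switch end to the bay end, y across, z up. The case reaches 142 mm from here towards the switch, 58 mm the other way and 58 mm to each side.
- cell_tops (a point): middle of the tops of the four upright C cells in the bay, 5 mm above the deck as they start. The cells stand on coil springs and can be pushed down flush: together they take about 7 N to start moving, about 14 N when flush, and come up again when let go.
- pin_a (a point): tip of one of two fixed steel locating pins, 8 mm diameter with a rounded tip, standing 14 mm above the deck; at x = 0, y = -41 mm from bay_deck
- pin_b (a point): tip of the other, equal locating pin; at x = 0, y = +41 mm from bay_deck
- lever_tip (a point): near the tip of the supply's toggle lever, on its centre line, 40 mm from its pivot. The lever is a steel bat 46 mm long, 12 mm thick at the tip. Pivot in bay_deck's frame: x = -94 mm, y = 0, z = +5 mm; it swings along that frame's x. The point's z runs along the lever to its tip. Two brass binding posts, 17 mm high, stand 28 mm beyond the pivot (away from the bay), 33 mm to each side.
- isolator (a joint): angle of the toggle lever from upright, rad: +0.42 leans towards the bay (on, as it starts), -0.42 leans away from the bay (off). It is over-centre and snaps to the nearer end; pushing the tip takes about 1.3 N.
- cover_handle (a point): centre of the handle bar of the loose bay cover, 52 mm above the cover's underside. The bar runs along the point's y: 78 mm long, 14 mm wide (along x), 12 mm tall, on two legs at y = +-33 mm, with 26 mm of free height between it and the slab. z is up; at the start the cover lies on the table right way up.
- cover_under (a point): centre of the cover's underside; the cover is a black slab 96 mm (x) by 106 mm (y) by 20 mm thick, 150 to 310 g. Placed right, either way round, its axes lie along bay_deck's and this point comes to bay_deck. It first rides on the pin tips 14 mm above the deck, drops to 5 mm where it rests on the cells, and is flush at 0; let go, the springs lift it again.
- hole_a (a point): mouth of one of two blind round holes in the cover's underside, 10.5 mm diameter, 16 mm deep, which go over the pins; at x = 0, y = -41 mm from cover_under
- hole_b (a point): mouth of the other, equal hole; at x = 0, y = +41 mm from cover_under
- screwdriver: bystander: screwdriver with a wooden handle, 160 mm, lying beyond the work; leave alone
- pencil: bystander: yellow pencil, 165 mm; leave alone
- eraser: bystander: eraser in a card sleeve, 20 x 42 x 12 mm; leave alone

How it is judged:
On the way, in this order (a step that is already met when the one before it is completed fails the run):
1. the toggle lever is flipped over to off, away from the bay, before the cover is on (value of joint isolator below -0.35 rad), for 0.2 s.
2. with the supply off, the cover has dropped over both pins (value of joint isolator below -0.35 rad and horizontal distance between cover_under and bay_deck below 0.0035 m and angle between the y axis of cover_under and the y axis of bay_deck, either way round below 0.06 rad and z of cover_under in the frame of bay_deck between -0.003 and 0.009 m), for 0.1 s.
At the end, for the whole second after the job is handed in: Lever off (below -0.35 rad); cover over both pins, within 3.5 mm and 0.06 rad of the bay, handle up, underside level (0.03 rad) and within 2 mm of the deck, held still there against the springs by the gripper (over 3 N of finger contact) (value of joint isolator below -0.35 rad and horizontal distance between cover_under and bay_deck below 0.0035 m and angle between the y axis of cover_under and the y axis of bay_deck, either way round below 0.06 rad and z of cover_under in the frame of bay_deck between -0.003 and 0.002 m and angle between the z axis of cover_under and the z axis of bay_deck, either way round below 0.03 rad and height (world z) of cover_handle above 0.1 m and contact force between the fingers and cover above 3 N and linear speed of cover below 0.02 m/s); the arm keeps its last pose, push and grip.
It fails at once if a bystander (screwdriver, pencil, eraser) is moved by more than 3 cm (distance of any of screwdriver, pencil, eraser from where it was at the start of the episode above 0.03 m).
It also fails if it takes over 48 s, if anything falls off the work surface, if the arm or the gripper's body presses on something with over 40 N, if the wrist force passes 120 N, or if a joint passes its speed limit or range.

## Robot

A 6-joint arm with a two-finger parallel gripper is mounted at the origin on a cart in front of the work surface, level with it; the furniture and walls round the work are solid. World frame = base frame: x ahead of the robot, y to its left, z up, the work surface at z = 0. Lengths are in m, angles in rad, forces in N, time in s.
With the tool pointing down it reaches from about 0.325 to 0.9 m from the base axis. Payload 6.1 kg.
Tool frame: the origin (TCP) lies at the very end of the fingers, on their centre line; the grasp point (between the pads) lies 19 mm behind it (env.hold_point_z is the distance from the TCP to the grasp point, in m); z points along the fingers, y is the direction in which the jaws open and shut (so a half turn about z gives the same grasp; the last joint's range is limited). The gripper opens to 85 mm and grips with 20 to 120 N. Pads are 22 mm wide; open, the fingers measure 114 mm over their backs; the gripper's body (76 mm by 85 mm) begins 54 mm behind the grasp point. The pads swing forward as they close: fully open they stand 13 mm farther back than shut.
Start: joints at [-1.389, 0.22, 1.526, -0, 1.395, -0.126], TCP at [0.189, -0.596, 0.231] pointing down, gripper open.
Joint ranges: [-2.98, 2.98], [-0.91, 2.08], [0.09, 2.57], [-1.24, 4.39], [0.2, 2.65], [-2.68, 2.68]. Speed limits (rad/s): [2.57, 2.57, 3.01, 3.14, 3.14, 3.14].

## Interface

Orientations are given as a 3x3 rotation matrix whose columns are the frame's x, y, z axes.
In Python, from station import env gives the robot as it stands. The module is installed in compiled form; this text tells all that it offers.
- The arm moves only by the tool jog_arm, never from a script. Its arguments are lists of equal length, an entry for each row: "delta_rot": the turn, a rotation vector about the world's x, y, z in units of 180 degrees (1.0 is 180 degrees), a list of three; "offset": the shift along the world's x, y, z in units of 0.5 m (1.0 is 0.5 m), a list of three; "jaw": the opening, from 0 (shut) to 1 (fully open). In form: {"delta_rot": [[ax, ay, az], ...], "offset": [[x, y, z], ...], "jaw": [jaw, ...]}. A call has 1 to 5 rows; each row is the pose to reach, as a shift and turn from the pose measured when the call began, turning the shorter way round; what a row does not reach only later rows make up. A row lasts 1/10 s, in which the tool goes at most 50 mm and 8.59 degrees, less where a joint would pass 70% of its speed; a pose out of reach is approached as far as the arm can. A call with a number of a shift or a turn outside -1 to 1 is refused whole. A call with a gripper value outside its range is refused whole. The fingers move at their own pace and stop on an object; "force" is the grip in N (left out, the last holds). Time passes only in rows, so rows that repeat a pose let the fingers close. It gives the time, the measured TCP pose, the force and the opening at its end, in the units of the state.
- env.get_obs(): the state, without advancing time (a new reading comes with each control period).
- env.get_image(name): name is "scene" or "top" or "wrist"; returns a dict with "image" (480x640x3 uint8, red, green, blue), "fx", "fy", "cx", "cy" (pixels), "pose" (4x4, takes a point from camera to world coordinates); the wrist camera has in their place "hand_eye" (4x4, takes a point from camera to tool coordinates, whose origin is the TCP and whose axes are the flange's). Camera axes: x right, y down, z forward; pixel columns grow to the right and rows downward; lengths in m; the calibration is good to about 2 mm. A picture is of the moment at which its call begins: read the wrist's pose just before it. There is no depth.
- env.sign_off(): hands the job in, once; it reports no verdict.
The state is a dict: "time": time; "joint_pos": joint angles; "dq": joint speeds; "effort": joint torques, N m; "position": TCP position; "tcp_rot": TCP orientation; "contact_force": force on the tool from outside, world axes, zero at the start; "wrist_torque": the same for the moment, N m; "width": finger opening in m.
Only numpy, scipy, OpenCV 4.12 (cv2) and the standard library are available. Lean on these libraries where they do the work, as an engineer would, in place of code of your own. Each camera call takes 0.05 s, during which the arm holds its last target.

## Working session

There is one attempt and no reset: what is moved stays moved. The work goes in short steps, Python scripts to look and compute and a tool call to move; the robot and the scene stay as the last step left them, time stands still between calls to the robot, and variables do not carry over. Pictures are saved under pics/ and viewed, and the job is handed in when it is done.

Besides the shell and the picture viewer there is one more tool, called as name(argument=value, ...), one argument or row to a line, values as JSON. jog_arm: Moves the arm, as the interface text tells. Shifts and turns lie within -1 to 1; 1 stands for 0.5 m of shift or 180 degrees of turn. Its arguments: {"type":"object","properties":{"delta_rot":{"type":"array"},"offset":{"type":"array"},"jaw":{"type":"array"},"force":{"type":"number"}},"required":["delta_rot","offset","jaw"]}

```bash
mkdir -p pics
python3 - <<'E'
from station import env
import cv2,numpy as np,pickle
o=env.get_obs();print(o)
for n in ["scene","top","wrist"]:
    d=env.get_image(n);cv2.imwrite(f"pics/{n}0.png",d["image"][:,:,::-1]);pickle.dump((o,d),open(f"{n}0.pkl","wb"))
    print(n,[d[k] for k in d if k!="image"])
E
```

```text
{'time': 0.0, 'joint_pos': array([-1.38908662e+00,  2.21232935e-01,  1.52758877e+00, -4.96079202e-06,
        1.39471301e+00, -1.26076176e-01]), 'dq': array([-0.00051557, -0.00017603,  0.00037009,  0.000867  ,  0.00099306,
       -0.00129295]), 'effort': array([ 1.43969828e-03, -4.96900606e+01, -3.89392340e+01, -1.60971473e-05,
        1.09850167e-02,  8.09013954e-06]), 'position': array([ 0.1892432 , -0.59503258,  0.23020685]), 'tcp_rot': array([[ 9.53006449e-01,  3.02949801e-01, -3.55756184e-04],
       [ 3.02949916e-01, -9.53004566e-01,  1.90920439e-03],
       [ 2.39355824e-04, -1.92726040e-03, -9.99998114e-01]]), 'contact_force': array([ 0.8422304 , -0.00960033,  0.43871214]), 'wrist_torque': array([-0.08678993, -0.04293571, -0.02288405]), 'width': 0.08540063262129403}
scene [616.8003344847, 616.8003344847, 317.0614216493828, 245.62363604951716, array([[-4.41548151e-01, -6.15819594e-01,  6.52534641e-01,
        -3.31494670e-02],
       [-8.97237381e-01,  3.03510070e-01, -3.20697240e-01,
         3.24834854e-01],
       [-5.59190651e-04, -7.27081745e-01, -6.86550670e-01,
        
[... 158 characters left out ...]
79770196, 244.1453898675009, array([[ 0.0077962 , -0.99498539,  0.09971611,  0.50922401],
       [-0.9999163 , -0.00672724,  0.01105185, -0.00402435],
       [-0.01032562, -0.09979392, -0.99495455,  0.9940715 ],
       [ 0.        ,  0.        ,  0.        ,  1.        ]])]
wrist [421.5078406755265, 421.5078406755265, 316.9317312386262, 241.54985265401675, array([[ 1.02502436e-03, -9.46676130e-01, -3.22185125e-01,
         8.30291731e-02],
       [ 9.99999312e-01,  7.86855953e-04,  8.69456354e-04,
        -2.69501067e-04],
       [-5.69580292e-04, -3.22185795e-01,  9.46676285e-01,
        -1.42783847e-01],
       [ 0.00000000e+00,  0.00000000e+00,  0.00000000e+00,
         1.00000000e+00]])]
```

View pics/scene0.png

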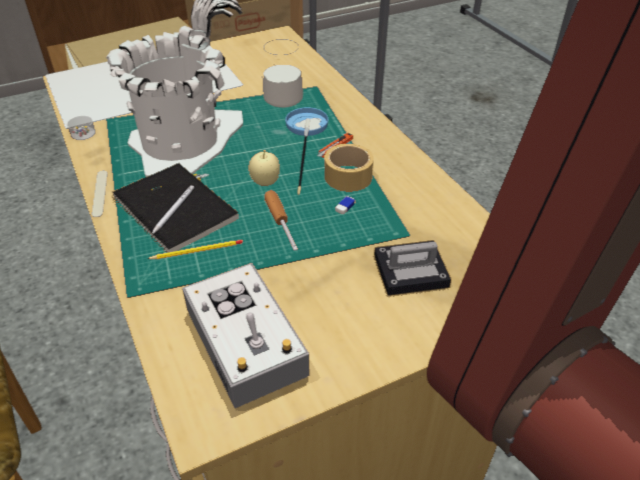

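View pics/top0.png

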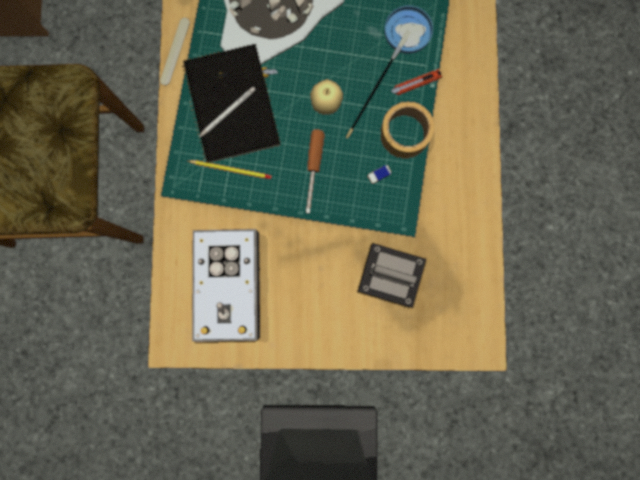

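View pics/wrist0.png

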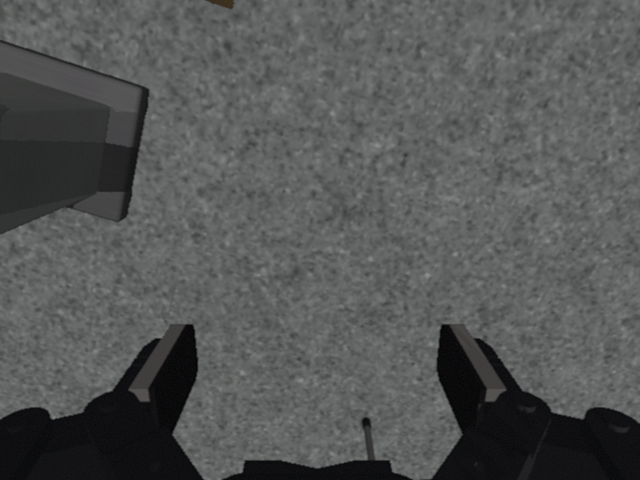

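The scene camera shows the supply at about (245,330), with its lever leaning towards the bay, and the cover at (412,266). The top view puts the supply at about (225,285) and the cover at (392,275). I'll enlarge both to measure.

Run:
```python
import pickle,cv2
_,d=pickle.load(open("top0.pkl","rb"));im=d["image"][:,:,::-1]
cv2.imwrite("pics/t_a.png",cv2.resize(im[225:345,180:270],None,fx=5,fy=5,interpolation=cv2.INTER_CUBIC))
cv2.imwrite("pics/t_b.png",cv2.resize(im[235:315,345:435],None,fx=7,fy=7,interpolation=cv2.INTER_CUBIC))
_,d=pickle.load(open("scene0.pkl","rb"));im=d["image"][:,:,::-1]
cv2.imwrite("pics/s_a.png",cv2.resize(im[260:405,175:315],None,fx=4,fy=4,interpolation=cv2.INTER_CUBIC))
```

```text
(no output)
```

View pics/t_a.png

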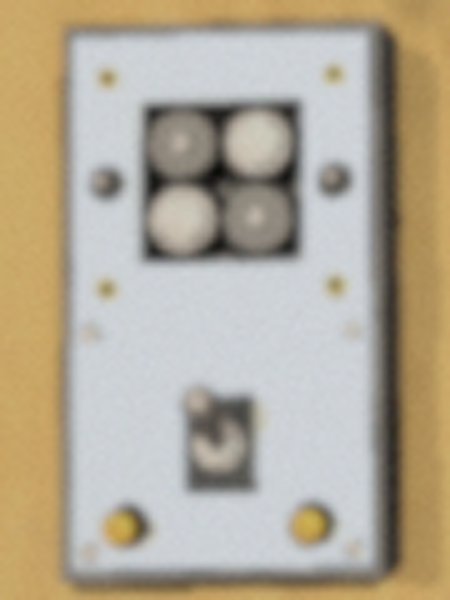

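View pics/t_b.png

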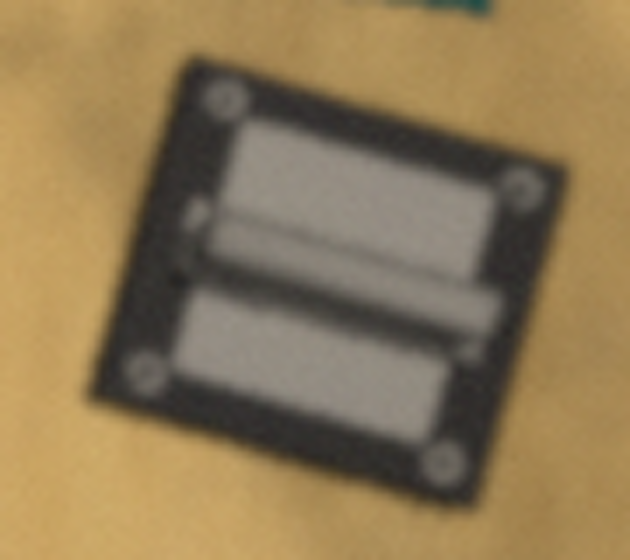

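View pics/s_a.png

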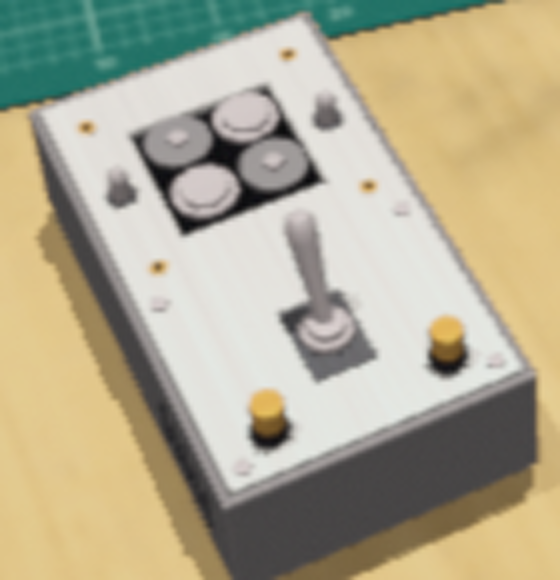

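```bash
cat > h.py <<'E'
import pickle,cv2,numpy as np
from scipy.optimize import least_squares
def ld(n): return pickle.load(open(n+".pkl","rb"))[1]
def proj(d,P,T=None):
    T=np.linalg.inv(d["pose"] if T is None else T)
    p=(T[:3,:3]@np.asarray(P).T).T+T[:3,3]
    return np.c_[d["fx"]*p[:,0]/p[:,2]+d["cx"],d["fy"]*p[:,1]/p[:,2]+d["cy"]]
def place(q,L):
    c,s=np.cos(q[2]),np.sin(q[2]);L=np.asarray(L,float)
    return np.c_[q[0]+c*L[:,0]-s*L[:,1],q[1]+s*L[:,0]+c*L[:,1],L[:,2]]
def uncrop(uv,x0,y0,f): return (np.asarray(uv,float)+.5)/f-.5+[x0,y0]
def fit(obs,q0):
    r=lambda q:np.concatenate([(proj(d,place(q,L),T)-uv).ravel() for d,L,uv,T in obs])
    s=least_squares(r,q0,loss="soft_l1");return s.x,r(s.x)
E
python3 - <<'E'
from h import *
t=ld("top0");s=ld("scene0")
# supply local: bay corners, pins, posts
L=np.array([[28,28,60],[28,-28,60],[-28,-28,60],[-28,28,60],[0,41,72],[0,-41,72],[-122,33,77],[-122,-33,77],[58,58,60],[58,-58,60],[-142,58,60]])/1e3
ut=uncrop([(147,103),(299,102),(300,258),(143,259),(105,181),(334,179),(124,524),(310,522),(70,30),(375,27),(68,575)],180,225,5)
us=uncrop([(133,133),(266,87),(325,183),(183,235),(118,176),(325,98),(267,398),(446,325),(32,114),(307,14),(228,498)],175,260,4)
for o in ([(t,L,ut,None)],[(s,L,us,None)],[(t,L,ut,None),(s,L,us,None)]):
    q,r=fit(o,[.5,.15,0]);print("supply",q.round(4),r.round(1))
L2=np.array([[48,53,20],[48,-53,20],[-48,-53,20],[-48,53,20]])/1e3
ut=uncrop([(192,60),(566,166),(474,506),(92,398)],345,235,7)
q,r=fit([(t,L2,ut,None)],[.47,-.15,-.26]);print("cover top",q.round(4),r.round(1))
H=np.array([[7,39,58],[7,-39,58],[-7,-39,58],[-7,39,58]])/1e3
uh=uncrop([(218,216),(502,292),(490,338),(210,258)],345,235,7)
print((proj(t,place(q,H))-uh).round(1))
E
```

```text
supply [0.5718 0.1692 0.0292] [-0.1  0.3  0.5 -0.1  0.5 -0.3  0.7  0.2 -0.4 -0.1 -0.1 -0.7 -0.4  0.9
  0.2  0.5 -1.3 -1.2  1.7 -2.  -1.1  1.8]
supply [0.5718 0.1695 0.0306] [-1.1  0.2  0.2 -1.1  0.3 -0.6  0.2  0.2 -0.  -0.3  0.2 -0.3  0.4  1.1
  0.7  0.6 -1.6 -1.2  0.2 -1.5 -0.5  2.4]
supply [0.5718 0.1694 0.0301] [-0.3  0.4  0.3 -0.2  0.4 -0.3  0.6  0.2 -0.6 -0.  -0.3 -0.7 -0.4  0.9
  0.2  0.5 -1.4 -1.1  1.6 -2.  -1.2  1.8 -1.   0.1  0.3 -1.1  0.4 -0.6
  0.2  0.1  0.1 -0.4  0.2 -0.3  0.5  1.   0.7  0.5 -1.5 -1.2  0.3 -1.6
 -0.4  2.4]
cover top [ 0.5504 -0.1367 -0.2762] [-0.6 -0.8  0.6 -0.2  0.3  0.9 -0.3  0.2]
[[-0.9 -1.3]
 [ 0.5 -0. ]
 [ 0.2  0.9]
 [-1.9  0.2]]
```

jog_arm(
  delta_rot=[
    [0,0,0.41],
    [0,0,0.41],
    [0,0,0.41],
    [0,0,0.41],
    [0,0,0.41],
  ],
  offset=[
    [0.4,0.92,0],
    [0.4,0.92,0],
    [0.4,0.92,0],
    [0.4,0.92,0],
    [0.4,0.92,0],
  ],
  jaw=[0,0,0,0,0],
)

```text
time: 0.65
position: [0.2892, -0.3643, 0.2305]
tcp_rot: [[0.486, 0.874, -0.001], [0.874, -0.486, 0.001], [0.0, -0.001, -1.0]]
contact_force: [0.9, 0.9, 0.3]
width: 0.012
```

jog_arm(
  delta_rot=[
    [0,0,0.17],
    [0,0,0.17],
    [0,0,0.17],
    [0,0,0.17],
    [0,0,0.17],
  ],
  offset=[
    [0.466,0.99,0],
    [0.466,0.99,0],
    [0.466,0.99,0],
    [0.466,0.99,0],
    [0.466,0.99,0],
  ],
  jaw=[0,0,0,0,0],
)

```text
time: 1.15
position: [0.3955, -0.1381, 0.2308]
tcp_rot: [[-0.029, 1.0, -0.0], [1.0, 0.029, -0.0], [-0.0, -0.0, -1.0]]
contact_force: [1.2, -0.2, -0.2]
width: 0.0
```

jog_arm(
  delta_rot=[
    [0,0,0],
    [0,0,0],
    [0,0,0],
    [0,0,0],
    [0,0,0],
  ],
  offset=[
    [0.28,0.55,0.1],
    [0.28,0.55,0.1],
    [0.28,0.55,0.1],
    [0.28,0.55,0.1],
    [0.28,0.55,0.1],
  ],
  jaw=[0,0,0,0,0],
)

```text
time: 1.65
position: [0.5071, 0.0823, 0.2708]
tcp_rot: [[-0.029, 1.0, -0.0], [1.0, 0.029, -0.0], [-0.0, -0.0, -1.0]]
contact_force: [1.3, -0.8, 0.6]
width: 0.0001
```

```bash
cat > shot.py <<'E'
import sys,pickle,cv2
from station import env
n,c=sys.argv[1:3]
o=env.get_obs();d=env.get_image(c);cv2.imwrite(f"pics/{n}.png",d["image"][:,:,::-1]);pickle.dump((o,d),open(n+".pkl","wb"))
print(o["time"],o["position"].round(4),o["tcp_rot"].round(4).tolist(),o["contact_force"].round(1),o["width"])
E
python3 shot.py w1 wrist
```

```text
1.65 [0.5071 0.0823 0.2708] [[-0.0293, 0.9996, -0.0002], [0.9996, 0.0293, -0.0004], [-0.0003, -0.0002, -1.0]] [ 1.3 -0.8  0.6] 5.5581905911342946e-05
```

View pics/w1.png

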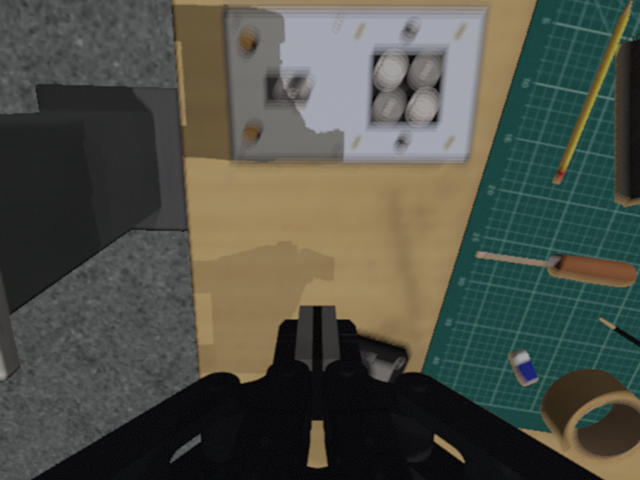

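Blurred, since the arm was still moving. The supply spans about (230–485, 10–160) with the lever at (290,87), and the closed tip is about 17 mm thick. I'll move above the lever and let it settle.

jog_arm(
  delta_rot=[
    [0,0,0],
    [0,0,0],
    [0,0,0],
    [0,0,0],
    [0,0,0],
  ],
  offset=[
    [0.044,0.172,-0.08],
    [0.044,0.172,-0.08],
    [0.044,0.172,-0.08],
    [0.044,0.172,-0.08],
    [0.044,0.172,-0.08],
  ],
  jaw=[0,0,0,0,0],
)

```text
time: 2.2
position: [0.5317, 0.1738, 0.2322]
tcp_rot: [[-0.033, 0.999, 0.003], [0.999, 0.033, 0.004], [0.004, 0.003, -1.0]]
contact_force: [0.7, -0.3, 0.9]
width: 0.0
```

```bash
python3 shot.py w2 wrist
```

```text
2.2 [0.5317 0.1738 0.2322] [[-0.0327, 0.9995, 0.0034], [0.9995, 0.0327, 0.0042], [0.0041, 0.0035, -1.0]] [ 0.7 -0.3  0.9] 8.33652501151351e-06
```

View pics/w2.png

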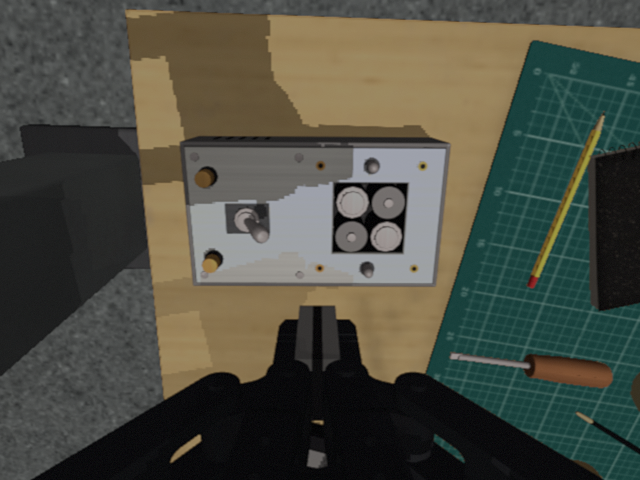

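```bash
cat >> h.py <<'E'
def wT(o,d):
    T=np.eye(4);T[:3,:3]=o["tcp_rot"];T[:3,3]=o["position"];return T@d["hand_eye"]
E
python3 - <<'E'
from h import *
o,d=pickle.load(open("w2.pkl","rb"));im=d["image"][:,:,::-1]
cv2.imwrite("pics/w2c.png",cv2.resize(im[130:295,175:455],None,fx=2.8,fy=2.8,interpolation=cv2.INTER_CUBIC))
L=np.array([[28,28,60],[28,-28,60],[-28,-28,60],[-28,28,60],[0,41,72],[0,-41,72],[-122,33,77],[-122,-33,77],[58,58,60],[58,-58,60],[-142,58,60],[-142,-58,60]])/1e3
u=np.array([(408,183),(404,253),(332,252),(333,183),(373,162),(368,268),(206,175),(212,260),(448,144),(437,285),(183,147),(194,285)],float)
q,r=fit([(d,L,u,wT(o,d))],[.57,.17,.03]);print(q.round(4),r.round(1))
E
```

```text
[0.5732 0.1711 0.0253] [ 0.5 -0.7 -0.9 -0.9  0.8 -0.4  1.3 -1.3  1.4  5.1  1.   4.9 -2.9  3.1
 -2.2  4.6  4.7 -2.1 -0.   1.8 -4.1 -7.4 -1.5  0.2]
```

View pics/w2c.png

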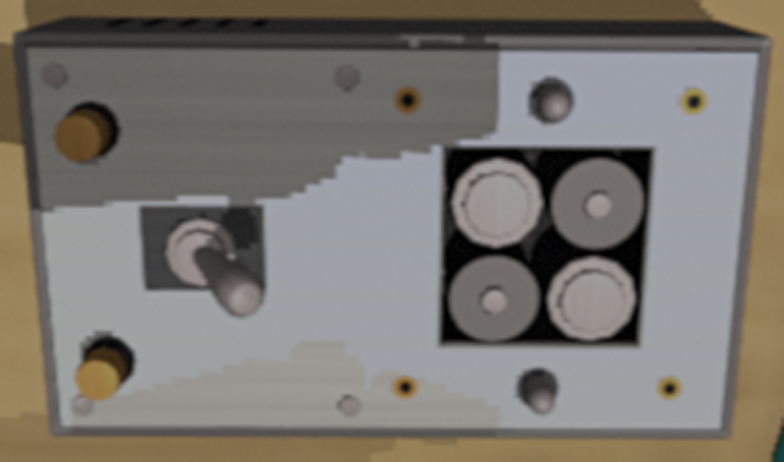

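Run:
```python
from h import *
o,d=pickle.load(open("w2.pkl","rb"))
L=np.array([[28,28,60],[28,-28,60],[-28,-28,60],[-28,28,60],[0,41,72],[0,-41,72],[-122,33,77],[-122,-33,77],[58,58,60],[58,-58,60],[-142,58,60],[-142,-58,60]])/1e3
u=uncrop([(653,150),(638,344),(442,344),(445,148),(553,106),(543,400),(83,135),(97,378),(766,45),(728,435),(22,46),(55,433)],175,130,2.8)
def f(q):
    T=wT(o,d); return T
q,r=fit([(d,L,u,wT(o,d))],[.57,.17,.03]);print(q.round(4),r.round(1))
# free height too / small tool-attitude error
import scipy.spatial.transform as st
def res(p):
    T=wT(o,d); R=np.eye(4); R[:3,:3]=st.Rotation.from_rotvec([p[3],p[4],0]).as_matrix()
    C=np.eye(4);C[:3,3]=o["position"]; T=C@R@np.linalg.inv(C)@T
    return np.r_[(proj(d,place(p,L),T)-u).ravel(),p[3:5]/.01*0.5]
s=least_squares(res,[.57,.17,.03,0,0],loss="soft_l1");print(s.x.round(4),s.fun.round(1))
```

```text
[0.5729 0.1707 0.0242] [ 0.2 -0.3  0.   0.2 -0.3 -0.4  0.2 -0.2  1.8  0.2 -0.2  0.9 -1.6  0.7
  0.   0.3  4.  -3.1  1.7  2.4 -4.  -6.  -2.3  1.2]
[ 0.5721  0.1694  0.0253 -0.0076  0.0044] [ 0.2 -0.3  0.   0.1 -0.3 -0.5  0.2 -0.2  1.7  0.4 -0.3  0.8 -1.8  0.9
  0.1  0.3  4.2 -3.1  1.8  2.3 -4.1 -5.9 -2.   0.9 -0.4  0.2]
```

jog_arm(
  delta_rot=[
    [0,0,0],
    [0,0,0],
    [0,0,0],
    [0,0,0],
    [0,0,0],
  ],
  offset=[
    [-0.006,-0.012,-0.1],
    [-0.006,-0.012,-0.2],
    [-0.006,-0.012,-0.274],
    [-0.006,-0.012,-0.274],
    [-0.006,-0.012,-0.274],
  ],
  jaw=[0,0,0,0,0],
)

```text
time: 2.75
position: [0.5294, 0.1665, 0.0968]
tcp_rot: [[-0.03, 1.0, 0.005], [1.0, 0.03, 0.004], [0.004, 0.005, -1.0]]
contact_force: [0.4, 0.2, 0.7]
width: -0.0004
```

```bash
python3 shot.py s1 scene
python3 - <<'E'
import cv2
im=cv2.imread("pics/s1.png");cv2.imwrite("pics/s1c.png",cv2.resize(im[180:420,120:440],None,fx=2.4,fy=2.4))
E
```

```text
2.75 [0.5294 0.1665 0.0968] [[-0.0303, 0.9995, 0.0045], [0.9995, 0.0302, 0.0044], [0.0042, 0.0047, -1.0]] [0.4 0.2 0.7] -0.00036565533463295426
```

View pics/s1c.png

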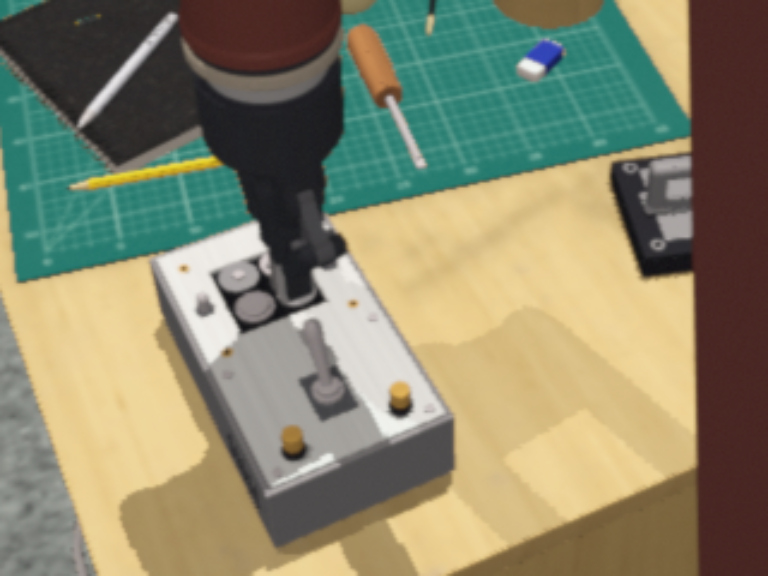

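The closed fingertips at (300,290) stand behind the lever at (315,330), on the bay side. Now I'll push away from the bay.

jog_arm(
  delta_rot=[
    [0,0,0],
    [0,0,0],
    [0,0,0],
    [0,0,0],
    [0,0,0],
  ],
  offset=[
    [-0.03,0,0],
    [-0.06,0,0],
    [-0.08,-0.001,0],
    [-0.1,-0.002,0],
    [-0.1,-0.002,0],
  ],
  jaw=[0,0,0,0,0],
)

```text
time: 3.3
position: [0.4831, 0.1665, 0.103]
tcp_rot: [[-0.031, 0.999, 0.015], [1.0, 0.031, 0.006], [0.006, 0.015, -1.0]]
contact_force: [-2.4, -0.4, 10.5]
width: 0.0
```

jog_arm(
  delta_rot=[
    [0,0,0],
    [0,0,0],
    [0,0,0],
    [0,0,0],
    [0,0,0],
  ],
  offset=[
    [0.04,0,0],
    [0.06,0,0.06],
    [0.06,0,0.16],
    [0.06,0,0.26],
    [0.06,0,0.26],
  ],
  jaw=[0,0,0.5,1,1],
)

```text
time: 3.8
position: [0.5185, 0.1673, 0.2444]
tcp_rot: [[-0.031, 0.999, 0.032], [0.999, 0.031, 0.009], [0.008, 0.033, -0.999]]
contact_force: [1.0, 0.7, -0.0]
width: 0.043
```

```bash
python3 shot.py w3 wrist
```

```text
3.8 [0.5185 0.1673 0.2444] [[-0.0308, 0.999, 0.0325], [0.9995, 0.0305, 0.0093], [0.0083, 0.0327, -0.9994]] [ 1.   0.7 -0. ] 0.043028906725467324
```

View pics/w3.png

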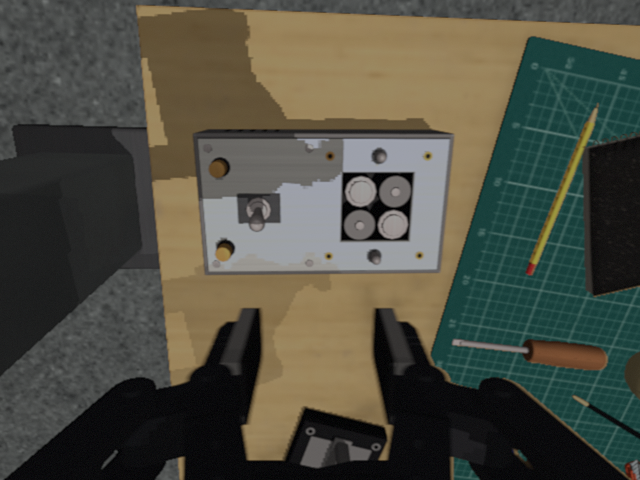

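```bash
python3 shot.py w4 wrist;  python3 shot.py s2 scene
python3 - <<'E'
import cv2,numpy as np
a=cv2.imread("pics/w3.png")[120:280,190:350];b=cv2.imread("pics/w4.png")[120:280,190:350]
c=cv2.imread("pics/s2.png")[250:410,170:330]
cv2.imwrite("pics/cmp.png",cv2.resize(np.hstack([a,b,c]),None,fx=1.66,fy=1.66,interpolation=cv2.INTER_CUBIC))
E
```

```text
3.85 [0.5168 0.167  0.2405] [[-0.0307, 0.9992, 0.0274], [0.9995, 0.0305, 0.0084], [0.0076, 0.0276, -0.9996]] [ 0.4 -0.4 -0.3] 0.050561164705307055
3.9 [0.5151 0.1667 0.2372] [[-0.0307, 0.9993, 0.022], [0.9995, 0.0305, 0.0075], [0.0069, 0.0222, -0.9997]] [ 0.3  0.5 -0.8] 0.05778948031165764
```

View pics/cmp.png

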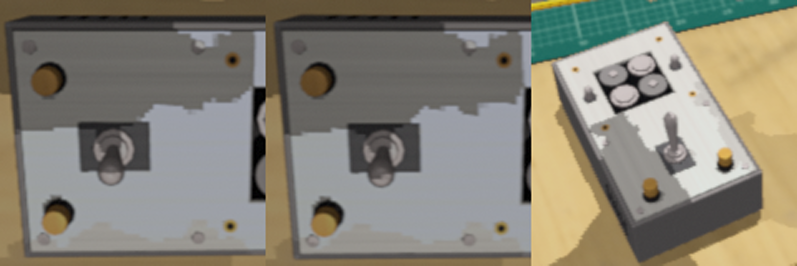

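Run:
```python
from h import *
q=[.572,.1695,.026]
s=ld("scene0");o,w=pickle.load(open("w4.pkl","rb"));t=ld("top0")
for a in (.42,.2,0,-.2,-.42):
    L=np.array([[-94+r*np.sin(a),0,65+r*np.cos(a)] for r in (0,42)])/1e3
    P=place(q,L); print(a,proj(s,P).round(1).tolist(),proj(w,P,wT(o,w)).round(1).tolist())
```

```text
0.42 [[256.4, 341.5], [249.4, 315.0]] [[260.7, 211.3], [280.0, 224.9]]
0.2 [[256.4, 341.5], [251.8, 318.1]] [[260.7, 211.3], [266.9, 226.1]]
0 [[256.4, 341.5], [254.2, 322.0]] [[260.7, 211.3], [254.5, 226.5]]
-0.2 [[256.4, 341.5], [256.8, 326.7]] [[260.7, 211.3], [242.4, 226.1]]
-0.42 [[256.4, 341.5], [259.6, 332.7]] [[260.7, 211.3], [230.1, 225.0]]
```

```bash
python3 shot.py w5 wrist
python3 - <<'E'
import cv2,numpy as np
a=cv2.imread("pics/w4.png")[120:280,190:350];b=cv2.imread("pics/w5.png")[120:280,190:350]
cv2.imwrite("pics/cmp2.png",cv2.resize(np.hstack([a,b]),None,fx=2.4,fy=2.4,interpolation=cv2.INTER_CUBIC))
E
```

```text
3.95 [0.5138 0.1665 0.2349] [[-0.0307, 0.9994, 0.018], [0.9995, 0.0305, 0.0069], [0.0063, 0.0182, -0.9998]] [-0.4  0.7 -1.1] 0.0652480626928671
```

View pics/cmp2.png

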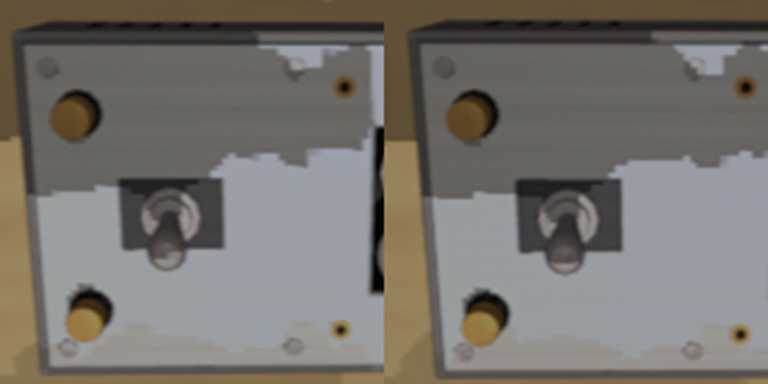

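jog_arm(
  delta_rot=[
    [-0.002,0.005,0],
    [-0.002,0.005,0],
    [-0.002,0.005,0],
    [-0.002,0.005,0],
    [-0.002,0.005,0],
  ],
  offset=[
    [-0.002,0.003,0],
    [-0.002,0.003,0],
    [-0.002,0.003,0],
    [-0.002,0.003,0],
    [-0.002,0.003,0],
  ],
  jaw=[0,0,0,0,0],
)

```text
time: 4.5
position: [0.5118, 0.1679, 0.2329]
tcp_rot: [[-0.031, 1.0, -0.001], [1.0, 0.031, 0.0], [0.0, -0.001, -1.0]]
contact_force: [-0.6, 0.4, -0.7]
width: 0.0017
```

jog_arm(
  delta_rot=[
    [0,0,0],
    [0,0,0],
    [0,0,0],
    [0,0,0],
    [0,0,0],
  ],
  offset=[
    [0,0,-0.09],
    [0,0,-0.18],
    [0,0,-0.27],
    [0,0,-0.282],
    [0,0,-0.282],
  ],
  jaw=[0,0,0,0,0],
)

```text
time: 5.0
position: [0.5108, 0.1676, 0.0911]
tcp_rot: [[-0.031, 1.0, -0.004], [1.0, 0.031, -0.001], [-0.0, -0.004, -1.0]]
contact_force: [0.3, -0.3, 1.0]
width: 0.0002
```

```bash
python3 shot.py s3 scene
python3 - <<'E'
import cv2
im=cv2.imread("pics/s3.png");cv2.imwrite("pics/s3c.png",cv2.resize(im[230:400,160:340],None,fx=3.4,fy=3.4,interpolation=cv2.INTER_CUBIC))
E
```

```text
5.0 [0.5108 0.1676 0.0911] [[-0.0306, 0.9995, -0.0045], [0.9995, 0.0306, -0.0006], [-0.0004, -0.0045, -1.0]] [ 0.3 -0.3  1. ] 0.00021531822135851592
```

View pics/s3c.png

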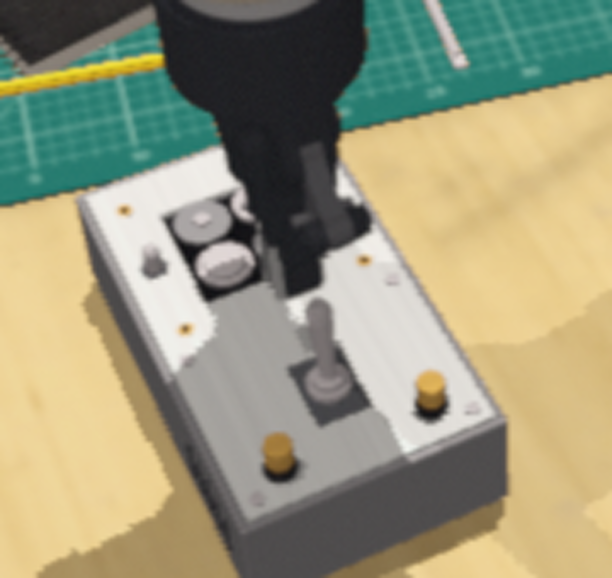

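jog_arm(
  delta_rot=[
    [0,0,0],
    [0,0,0],
    [0,0,0],
    [0,0,0],
  ],
  offset=[
    [-0.02,0,0],
    [-0.04,0,0],
    [-0.05,0,0],
    [-0.05,0,0],
  ],
  jaw=[0,0,0,0],
)

```text
time: 5.45
position: [0.487, 0.1682, 0.0941]
tcp_rot: [[-0.031, 1.0, 0.001], [1.0, 0.031, 0.0], [0.0, 0.001, -1.0]]
contact_force: [0.2, -0.4, -0.4]
width: 0.0003
```

```bash
python3 shot.py s4 scene
python3 - <<'E'
import cv2
im=cv2.imread("pics/s4.png");cv2.imwrite("pics/s4c.png",cv2.resize(im[230:400,160:340],None,fx=3.4,fy=3.4,interpolation=cv2.INTER_CUBIC))
E
```

```text
5.45 [0.487  0.1682 0.0941] [[-0.0311, 0.9995, 0.0007], [0.9995, 0.0311, 0.0004], [0.0004, 0.0007, -1.0]] [ 0.2 -0.4 -0.4] 0.0002694326750609024
```

View pics/s4c.png

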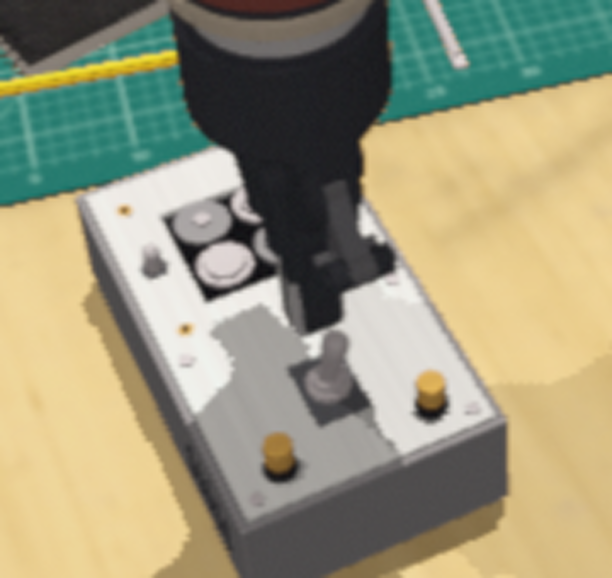

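The lever tip is now at about (259,331) full-frame, which matches -0.4 rad (off). I'll back off straight along +x, then up.

jog_arm(
  delta_rot=[
    [0,0,0],
    [0,0,0],
    [0,0,0],
    [0,0,0],
    [0,0,0],
  ],
  offset=[
    [0.03,0,0],
    [0.06,0,0],
    [0.06,0,0.06],
    [0.06,0,0.16],
    [0.06,0,0.26],
  ],
  jaw=[0,0,0,0.5,1],
)

```text
time: 6.0
position: [0.5164, 0.1679, 0.2242]
tcp_rot: [[-0.031, 1.0, -0.002], [1.0, 0.031, -0.0], [-0.0, -0.002, -1.0]]
contact_force: [0.9, 0.1, -0.0]
width: 0.0282
```

```bash
python3 shot.py s5 scene
python3 - <<'E'
import cv2
im=cv2.imread("pics/s5.png");cv2.imwrite("pics/s5c.png",cv2.resize(im[230:400,160:340],None,fx=3.4,fy=3.4,interpolation=cv2.INTER_CUBIC))
E
```

```text
6.0 [0.5164 0.1679 0.2242] [[-0.0308, 0.9995, -0.0024], [0.9995, 0.0308, -0.0001], [-0.0, -0.0024, -1.0]] [ 0.9  0.1 -0. ] 0.02823713231627117
```

View pics/s5c.png

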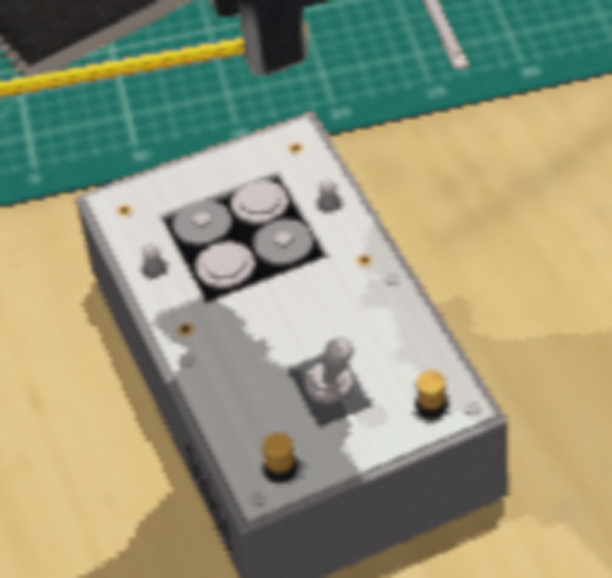

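The lever tip at (260,332) matches the predicted off position. Now I'll go to the cover.

jog_arm(
  delta_rot=[
    [0,0,0],
    [0,0,0],
    [0,0,-0.098],
    [0,0,-0.098],
    [0,0,-0.098],
  ],
  offset=[
    [0.1,0,0.05],
    [0.1,0,0.05],
    [0.068,-0.61,0.05],
    [0.068,-0.61,0.05],
    [0.068,-0.61,0.05],
  ],
  jaw=[1,1,1,1,1],
)

```text
time: 6.55
position: [0.5633, 0.0179, 0.2601]
tcp_rot: [[0.276, 0.961, 0.013], [0.961, -0.276, -0.002], [0.002, 0.013, -1.0]]
contact_force: [0.4, -0.9, 0.2]
width: 0.0854
```

jog_arm(
  delta_rot=[
    [0,0,-0.05],
    [0,0,-0.05],
    [0,0,-0.05],
    [0,0,-0.05],
    [0,0,-0.05],
  ],
  offset=[
    [-0.01,-0.4,0],
    [-0.01,-0.4,0],
    [-0.01,-0.4,0],
    [-0.01,-0.4,0],
    [-0.01,-0.4,0],
  ],
  jaw=[1,1,1,1,1],
)

```text
time: 7.05
position: [0.5575, -0.1881, 0.2597]
tcp_rot: [[0.429, 0.903, 0.012], [0.903, -0.429, -0.006], [-0.0, 0.014, -1.0]]
contact_force: [-0.3, 0.4, -0.5]
width: 0.0854
```

```bash
python3 shot.py w6 wrist
```

```text
7.05 [ 0.5575 -0.1881  0.2597] [[0.4287, 0.9034, 0.0124], [0.9034, -0.4287, -0.006], [-0.0002, 0.0138, -0.9999]] [-0.3  0.4 -0.5] 0.08541998736615451
```

View pics/w6.png

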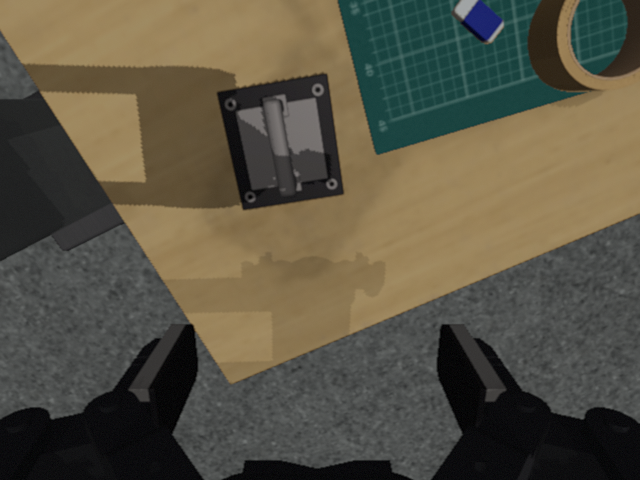

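Run:
```python
import cv2
im=cv2.imread("pics/w6.png");cv2.imwrite("pics/w6c.png",cv2.resize(im[65:215,205:355],None,fx=4,fy=4,interpolation=cv2.INTER_CUBIC))
```

```text
(no output)
```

View pics/w6c.png

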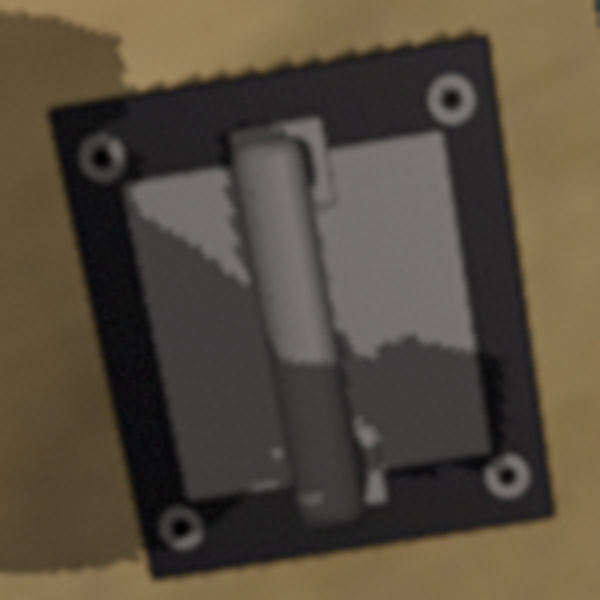

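Run:
```python
from h import *
o,d=pickle.load(open("w6.pkl","rb"))
L=np.array([[-48,53,20],[48,53,20],[48,-53,20],[-48,-53,20]])/1e3
u=uncrop([(50,110),(487,37),(552,515),(155,577)],205,65,4)
q,r=fit([(d,L,u,wT(o,d))],[.55,-.137,-.27]);print(q.round(4),r.round(1))
H=np.array([[0,39,56],[0,-39,56]])/1e3
print(proj(d,place(q,H),wT(o,d)),uncrop([(268,135),(332,520)],205,65,4))
```

```text
[ 0.5516 -0.1371 -0.2829] [-1.3 -0.5  0.7 -1.3  1.8  1.  -0.8  1.8]
[[270.49449552  99.49786776]
 [288.54134731 196.58064737]] [[271.625  98.375]
 [287.625 194.625]]
```

jog_arm(
  delta_rot=[
    [0.002,0.004,0.051],
    [0.002,0.004,0.051],
    [0.002,0.004,0.051],
    [0.002,0.004,0.051],
    [0.002,0.004,0.051],
  ],
  offset=[
    [-0.013,0.102,0],
    [-0.013,0.102,-0.1],
    [-0.013,0.102,-0.2],
    [-0.013,0.102,-0.3],
    [-0.013,0.102,-0.3],
  ],
  jaw=[1,1,1,1,1],
)

```text
time: 7.6
position: [0.5454, -0.1306, 0.1016]
tcp_rot: [[0.277, 0.961, -0.014], [0.961, -0.276, 0.009], [0.005, -0.016, -1.0]]
contact_force: [-1.7, 0.7, -0.6]
width: 0.0859
```

jog_arm(
  delta_rot=[
    [0,0,0],
    [0,0,0],
  ],
  offset=[
    [0,0,0],
    [0,0,0],
  ],
  jaw=[1,1],
)

```text
time: 7.8
position: [0.5463, -0.1302, 0.1035]
tcp_rot: [[0.276, 0.961, -0.013], [0.961, -0.276, 0.009], [0.005, -0.015, -1.0]]
contact_force: [0.1, 0.1, 0.6]
width: 0.0854
```

```bash
python3 shot.py w7 wrist
```

```text
7.8 [ 0.5463 -0.1302  0.1035] [[0.2758, 0.9611, -0.0127], [0.9612, -0.2757, 0.0088], [0.0049, -0.0146, -0.9999]] [0.1 0.1 0.6] 0.08537902560929633
```

View pics/w7.png

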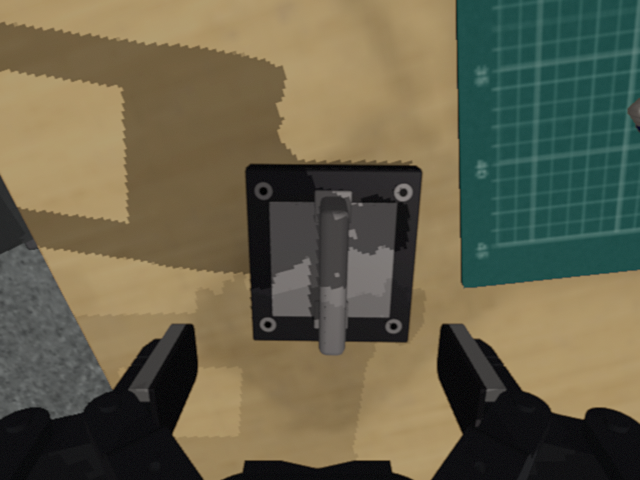

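Run:
```python
from h import *
o,d=pickle.load(open("w7.pkl","rb"))
L=np.array([[-48,53,20],[48,53,20],[48,-53,20],[-48,-53,20],[0,39,58],[0,-39,58]])/1e3
u=np.array([(246,165),(421,168),(408,342),(253,341),(334,195),(332,355)],float)
q,r=fit([(d,L,u,wT(o,d))],[.55,-.137,-.27]);print(q.round(4),r.round(1))
```

```text
[ 0.5522 -0.1361 -0.2848] [-2.1  0.7  2.4 -0.8  0.4 -1.2 -0.8 -2.4  0.6 14.3 -0.4  0.5]
```

jog_arm(
  delta_rot=[
    [-0.003,-0.004,-0.001],
    [-0.003,-0.004,-0.001],
    [-0.003,-0.004,-0.001],
    [-0.003,-0.004,-0.001],
    [-0.003,-0.004,-0.001],
  ],
  offset=[
    [0.0114,-0.0126,0],
    [0.0114,-0.0126,0],
    [0.0114,-0.0126,-0.05],
    [0.0114,-0.0126,-0.1],
    [0.0114,-0.0126,-0.1],
  ],
  jaw=[1,1,1,1,1],
)

```text
time: 8.35
position: [0.5506, -0.1364, 0.0519]
tcp_rot: [[0.279, 0.96, -0.003], [0.96, -0.279, 0.0], [-0.001, -0.003, -1.0]]
contact_force: [-2.1, 0.0, 0.2]
width: 0.0854
```

jog_arm(
  delta_rot=[
    [0,0,0],
    [0,0,0],
    [0,0,0],
  ],
  offset=[
    [0,0,-0.02],
    [0,0,-0.04],
    [0,0,-0.04],
  ],
  jaw=[1,1,1],
)

```text
time: 8.65
position: [0.55, -0.1362, 0.031]
tcp_rot: [[0.279, 0.96, -0.004], [0.96, -0.279, 0.001], [-0.0, -0.004, -1.0]]
contact_force: [-0.8, -0.3, 0.0]
width: 0.0856
```

jog_arm(
  delta_rot=[
    [0,0.001,0],
    [0,0.001,0],
    [0,0.001,0],
    [0,0.001,0],
    [0,0.001,0],
  ],
  offset=[
    [0.003,0,0.004],
    [0.003,0,0.004],
    [0.003,0,0.004],
    [0.003,0,0.004],
    [0.003,0,0.004],
  ],
  jaw=[0.6,0.3,0,0,0],
  force=80,
)

```text
time: 9.15
position: [0.5517, -0.1363, 0.0334]
tcp_rot: [[0.279, 0.96, -0.007], [0.96, -0.279, 0.001], [-0.001, -0.007, -1.0]]
contact_force: [-5.3, 1.4, 18.4]
width: 0.0128
```

jog_arm(
  delta_rot=[
    [0,0,0],
    [0,0,0],
    [0,0,0],
    [0,0,0],
    [0,0,0],
  ],
  offset=[
    [0,0,0],
    [0,0,0],
    [0,0,0],
    [0,0,0],
    [0,0,0],
  ],
  jaw=[0,0,0,0,0],
)

```text
time: 9.65
position: [0.5517, -0.1363, 0.0335]
tcp_rot: [[0.279, 0.96, -0.007], [0.96, -0.279, 0.001], [-0.001, -0.007, -1.0]]
contact_force: [-1.0, -0.1, 2.3]
width: 0.0125
```

jog_arm(
  delta_rot=[
    [0,0,0],
    [0,0,0],
    [0,0,0],
    [0,0,0],
    [0,0,0],
  ],
  offset=[
    [0,0,0.06],
    [0,0,0.14],
    [0,0,0.22],
    [0,0,0.3],
    [0,0,0.3],
  ],
  jaw=[0,0,0,0,0],
)

```text
time: 10.15
position: [0.5554, -0.1377, 0.1903]
tcp_rot: [[0.279, 0.96, 0.004], [0.96, -0.279, -0.004], [-0.002, 0.004, -1.0]]
contact_force: [1.1, -0.4, -0.6]
width: 0.0129
```

```bash
python3 shot.py w8 wrist
```

```text
10.15 [ 0.5554 -0.1377  0.1903] [[0.2793, 0.9602, 0.0036], [0.9602, -0.2793, -0.0035], [-0.0024, 0.0044, -1.0]] [ 1.1 -0.4 -0.6] 0.012867658861190115
```

View pics/w8.png

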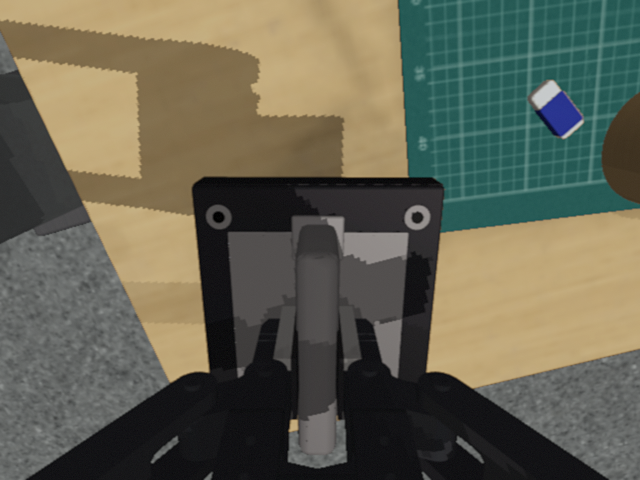

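Run:
```python
from h import *
o,d=pickle.load(open("w8.pkl","rb"))
im=d["image"]
print([int(im[r,317-60].mean()) for r in range(172,200)])
X=d["hand_eye"]
for (u,v,z) in [(194,190,.0135),(441,190,.0135),(318,190,.0135),(257,178,.0335),(218,217,.0135),(417,217,.0135),(318,226,-.0245),(318,455,-.0245)]:
    r=X[:3,:3]@[(u-d["cx"])/d["fx"],(v-d["cy"])/d["fy"],1]
    print(u,v,(X[:3,3]+r*(z-X[2,3])/r[2]).round(4))
```

```text
[101, 100, 100, 99, 81, 38, 11, 11, 13, 14, 12, 11, 16, 17, 13, 17, 14, 17, 17, 18, 22, 19, 19, 18, 19, 19, 19, 18]
194 190 [ 0.0503 -0.0462  0.0135]
441 190 [0.0504 0.0467 0.0135]
318 190 [0.0504 0.0005 0.0135]
257 178 [ 0.0513 -0.0251  0.0335]
218 217 [ 0.0398 -0.0379  0.0135]
417 217 [0.0399 0.0385 0.0135]
318 226 [ 0.0477  0.0004 -0.0245]
318 455 [-0.0379  0.0006 -0.0245]
```

jog_arm(
  delta_rot=[
    [0,0,0.098],
    [0,0,0.098],
    [0,0,0.098],
    [0,0,0.098],
    [0,0,0.098],
  ],
  offset=[
    [0.033,0.06,0],
    [0.033,0.14,0],
    [0.033,0.22,0],
    [0.033,0.3,0],
    [0.033,0.38,0],
  ],
  jaw=[0,0,0,0,0],
)

```text
time: 10.7
position: [0.5686, 0.0544, 0.1842]
tcp_rot: [[-0.024, 1.0, -0.004], [1.0, 0.024, -0.002], [-0.002, -0.004, -1.0]]
contact_force: [0.5, 0.1, -1.6]
width: 0.0128
```

jog_arm(
  delta_rot=[
    [0,0,0],
    [0,0,0],
    [0,0,0],
    [0,0,0],
    [0,0,0],
  ],
  offset=[
    [0,0.08,0],
    [0,0.15,0],
    [0,0.2,0],
    [0,0.235,0],
    [0,0.235,0],
  ],
  jaw=[0,0,0,0,0],
)

```text
time: 11.2
position: [0.5674, 0.1738, 0.1823]
tcp_rot: [[-0.027, 1.0, -0.007], [1.0, 0.027, -0.002], [-0.002, -0.007, -1.0]]
contact_force: [0.7, -0.5, -1.8]
width: 0.0125
```

jog_arm(
  delta_rot=[
    [0,0,0],
    [0,0,0],
    [0,0,0],
  ],
  offset=[
    [0,0,0],
    [0,0,0],
    [0,0,0],
  ],
  jaw=[0,0,0],
)

```text
time: 11.5
position: [0.5674, 0.1727, 0.1819]
tcp_rot: [[-0.025, 1.0, -0.008], [1.0, 0.025, -0.002], [-0.002, -0.008, -1.0]]
contact_force: [0.8, -0.6, -1.0]
width: 0.0126
```

jog_arm(
  delta_rot=[
    [0,0,0],
    [0,0,0],
    [0,0,0],
    [0,0,0],
    [0,0,0],
  ],
  offset=[
    [0.0092,-0.0054,-0.05],
    [0.0092,-0.0054,-0.1],
    [0.0092,-0.0054,-0.134],
    [0.0092,-0.0054,-0.134],
    [0.0092,-0.0054,-0.134],
  ],
  jaw=[0,0,0,0,0],
)

```text
time: 12.0
position: [0.5721, 0.1693, 0.1152]
tcp_rot: [[-0.025, 1.0, -0.008], [1.0, 0.025, -0.002], [-0.002, -0.008, -1.0]]
contact_force: [0.9, -0.3, -1.6]
width: 0.0125
```

jog_arm(
  delta_rot=[
    [0,0,0],
    [0,0,0],
  ],
  offset=[
    [0,0,0],
    [0,0,0],
  ],
  jaw=[0,0],
)

```text
time: 12.2
position: [0.5733, 0.1693, 0.1169]
tcp_rot: [[-0.024, 1.0, -0.005], [1.0, 0.024, -0.002], [-0.002, -0.005, -1.0]]
contact_force: [0.5, 0.5, -2.1]
width: 0.0123
```

```bash
python3 shot.py w9 wrist; python3 shot.py s6 scene; python3 shot.py t6 top
python3 - <<'E'
import cv2,numpy as np
a=cv2.imread("pics/s6.png")[210:410,150:350];b=cv2.imread("pics/t6.png")[215:345,170:300]
cv2.imwrite("pics/st6.png",np.hstack([cv2.resize(a,(400,400),interpolation=cv2.INTER_CUBIC),cv2.resize(b,(400,400),interpolation=cv2.INTER_CUBIC)]))
E
```

```text
12.2 [0.5733 0.1693 0.1169] [[-0.0243, 0.9997, -0.0052], [0.9997, 0.0243, -0.0019], [-0.0017, -0.0052, -1.0]] [ 0.5  0.5 -2.1] 0.0122646671326889
12.25 [0.5731 0.1693 0.1166] [[-0.0244, 0.9997, -0.0056], [0.9997, 0.0244, -0.0019], [-0.0017, -0.0056, -1.0]] [ 0.3 -0.4 -1.5] 0.012723291755596229
12.3 [0.5729 0.1694 0.1164] [[-0.0245, 0.9997, -0.006], [0.9997, 0.0245, -0.0019], [-0.0018, -0.006, -1.0]] [-0.2  0.1 -2.3] 0.012683688117831913
```

View pics/w9.png

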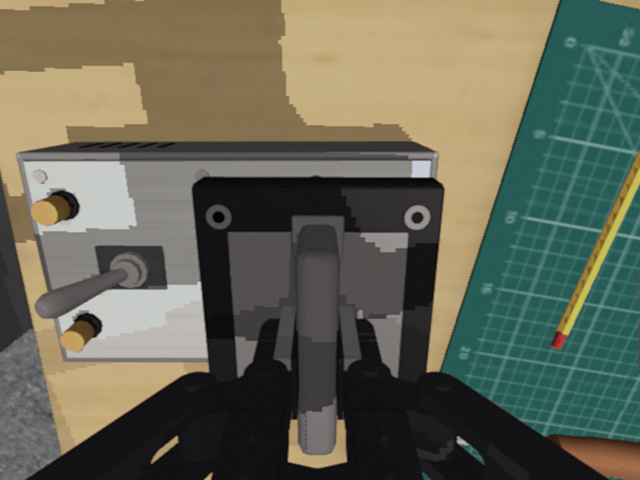

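View pics/st6.png

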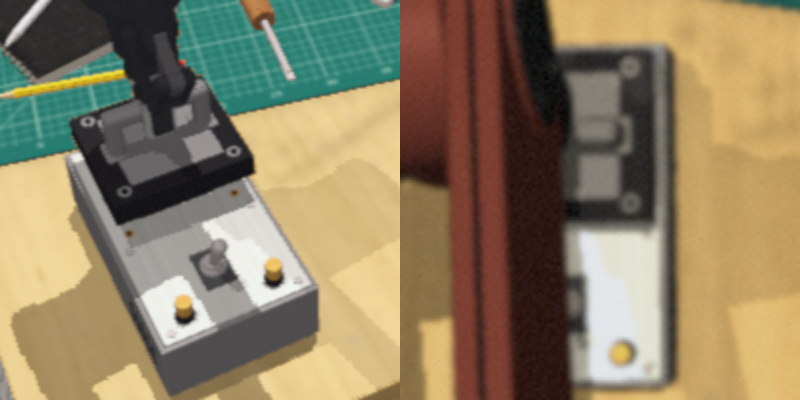

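Run:
```python
from h import *
im=cv2.imread("pics/s6.png");cv2.imwrite("pics/s6c.png",cv2.resize(im[245:330,180:285],None,fx=7,fy=7,interpolation=cv2.INTER_CUBIC))
o,d=pickle.load(open("w9.pkl","rb"));T=wT(o,d)
q=[.572,.1695,.027]
L=np.array([[-122,33,77],[-122,-33,77],[-94,0,65],[-142,58,60],[58,58,60],[-142,-58,60]])/1e3
print(proj(d,place(q,L),T).round(1))
cv2.imwrite("pics/w9c.png",cv2.resize(d["image"][140:370,10:240,::-1],None,fx=2.6,fy=2.6,interpolation=cv2.INTER_CUBIC))
```

```text
[[ 42.9 215.4]
 [ 70.8 342.8]
 [127.3 272.6]
 [ 11.7 154.3]
 [438.6 154. ]
 [ 60.7 364.8]]
```

View pics/s6c.png

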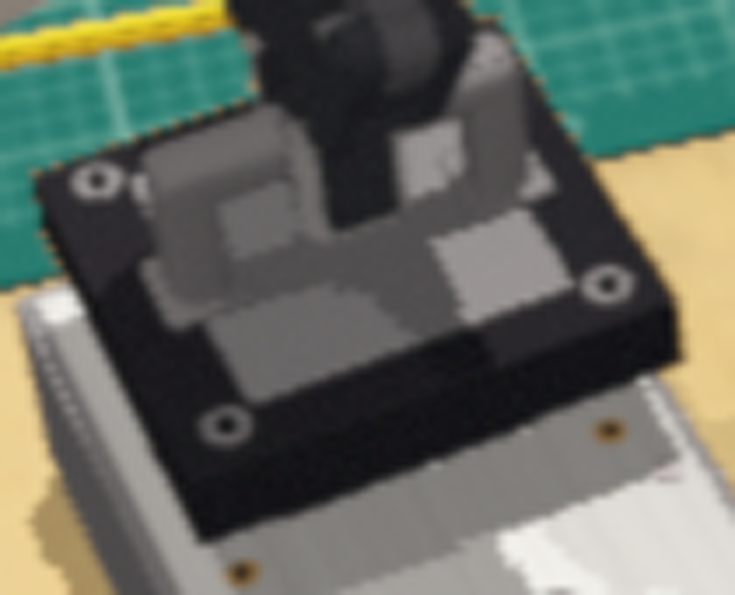

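View pics/w9c.png

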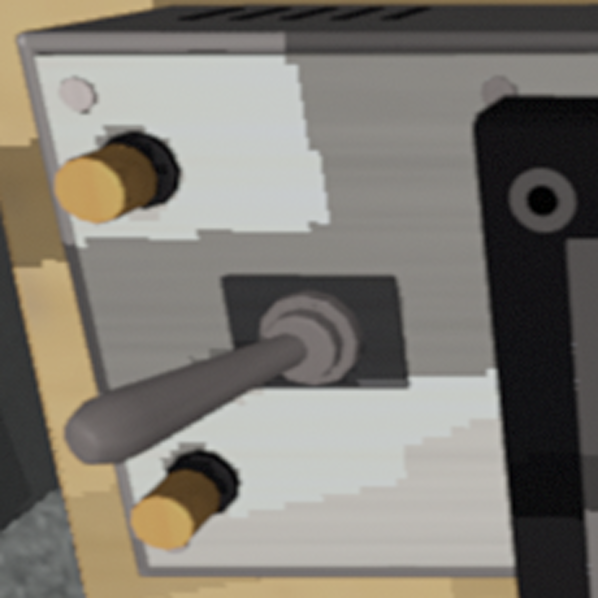

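Run:
```python
from h import *
def back(d,T,uv,z):
    r=T[:3,:3]@np.array([(uv[0]-d["cx"])/d["fx"],(uv[1]-d["cy"])/d["fy"],1]);return T[:3,3]+r*(z-T[2,3])/r[2]
def loc(q,P):
    c,s=np.cos(q[2]),np.sin(q[2]);v=P[:2]-q[:2];return (np.array([c*v[0]+s*v[1],-s*v[0]+c*v[1]])*1e3).round(1)
o,d=pickle.load(open("w2.pkl","rb"));T=wT(o,d)
for p in uncrop([(407,100),(694,101),(405,387),(669,388)],175,130,2.8): print("deck hole w2",loc(np.array([.5729,.1707,.0242]),back(d,T,p,.06)))
s=ld("scene0");t=ld("top0")
for p in uncrop([(288,54),(86,127),(158,267),(369,186)],175,260,4): print("deck hole scene",loc(np.array([.5718,.1695,.028]),back(s,s["pose"],p,.06)))
for p in uncrop([(107,78),(334,73),(106,288),(336,286)],180,225,5): print("deck hole top",loc(np.array([.5718,.1692,.028]),back(t,t["pose"],p,.06)))
for p in uncrop([(227,99),(523,188),(443,463),(147,372)],345,235,7): print("cover screws top",loc(np.array([.5504,-.1367,-.2800]),back(t,t["pose"],p,.02)))
s6=ld("s6");zc=.1166-.0335+.020
for p in uncrop([(97,181),(226,426),(607,285)],180,245,7): print("cover screws scene",back(s6,s6["pose"],p,zc).round(4),loc(np.array([.5718,.1695,.0265]),back(s6,s6["pose"],p,zc)))
print("under corners",[loc(np.array([.5718,.1695,.0265]),back(s6,s6["pose"],p,zc-.02)) for p in uncrop([(205,542),(682,358)],180,245,7)])
t6=ld("t6")
for p in np.array([(630,65),(630,203)])*[130/400,130/400]+[170-130,215]: print("top screws",p,loc(np.array([.5718,.1692,.028]),back(t6,t6["pose"],p,zc)))
```

```text
deck hole w2 [-38.6  40.5]
deck hole w2 [37.8 41. ]
deck hole w2 [-38.2 -41.6]
deck hole w2 [ 37.9 -41.3]
deck hole scene [ 38.4 -41.1]
deck hole scene [38.6 41. ]
deck hole scene [-37.3  41.2]
deck hole scene [-37.7 -40.9]
deck hole top [38.  42.2]
deck hole top [ 38.1 -39.9]
deck hole top [-37.7  42.5]
deck hole top [-38.7 -40. ]
cover screws top [39.1 39.8]
cover screws top [ 38.5 -42.3]
cover screws top [-37.8 -41.4]
cover screws top [-37.   40.3]
cover screws scene [0.6102 0.2093 0.1031] [39.4 38.8]
cover screws scene [0.5342 0.2075 0.1031] [-36.6  38.9]
cover screws scene [0.536  0.1256 0.1031] [-36.9 -43. ]
under corners [array([-45.7,  49.3]), array([-45.3, -54.9])]
top screws [244.75  236.125] [ 38.6 -43.1]
top screws [244.75  280.975] [-38.5 -42.6]
```

jog_arm(
  delta_rot=[
    [0,0,0],
    [0,0,0],
    [0,0,0],
    [0,0,0],
    [0,0,0],
  ],
  offset=[
    [-0.001,0.005,0],
    [-0.001,0.005,0],
    [-0.001,0.005,-0.01],
    [-0.001,0.005,-0.012],
    [-0.001,0.005,-0.012],
  ],
  jaw=[0,0,0,0,0],
)

```text
time: 12.85
position: [0.5717, 0.1718, 0.1094]
tcp_rot: [[-0.025, 1.0, -0.008], [1.0, 0.025, -0.002], [-0.002, -0.008, -1.0]]
contact_force: [-0.9, -0.1, -0.8]
width: 0.0126
```

jog_arm(
  delta_rot=[
    [0,0,0],
    [0,0,0],
    [0,0,0],
  ],
  offset=[
    [0,0,0],
    [0,0,0],
    [0,0,0],
  ],
  jaw=[0,0,0],
)

```text
time: 13.15
position: [0.5717, 0.1718, 0.1094]
tcp_rot: [[-0.025, 1.0, -0.008], [1.0, 0.025, -0.002], [-0.002, -0.008, -1.0]]
contact_force: [-0.0, 0.5, -1.2]
width: 0.0124
```

jog_arm(
  delta_rot=[
    [0,0,0],
    [0,0,0],
    [0,0,0],
    [0,0,0],
    [0,0,0],
  ],
  offset=[
    [0.0012,0,-0.002],
    [0.0012,0,-0.005],
    [0.0012,0,-0.008],
    [0.0012,0,-0.011],
    [0.0012,0,-0.011],
  ],
  jaw=[0,0,0,0,0],
)

```text
time: 13.65
position: [0.572, 0.1718, 0.1035]
tcp_rot: [[-0.025, 1.0, -0.008], [1.0, 0.025, -0.002], [-0.002, -0.008, -1.0]]
contact_force: [-0.9, -0.7, -2.1]
width: 0.0129
```

At 4 mm below the pin tips there is no contact force, so the pins have gone into the holes. I'll continue down.

jog_arm(
  delta_rot=[
    [0,0,0],
    [0,0,0],
    [0,0,0],
    [0,0,0],
    [0,0,0],
  ],
  offset=[
    [0,0,-0.003],
    [0,0,-0.006],
    [0,0,-0.009],
    [0,0,-0.01],
    [0,0,-0.01],
  ],
  jaw=[0,0,0,0,0],
  force=110,
)

```text
time: 14.15
position: [0.5722, 0.1718, 0.0986]
tcp_rot: [[-0.025, 1.0, -0.008], [1.0, 0.025, -0.002], [-0.002, -0.008, -1.0]]
contact_force: [-0.7, 0.9, -0.6]
width: 0.0118
```

jog_arm(
  delta_rot=[
    [0,0,0],
    [0,0,0],
    [0,0,0],
    [0,0,0],
    [0,0,0],
  ],
  offset=[
    [0,0,-0.003],
    [0,0,-0.006],
    [0,0,-0.008],
    [0,0,-0.01],
    [0,0,-0.01],
  ],
  jaw=[0,0,0,0,0],
)

```text
time: 14.65
position: [0.5732, 0.172, 0.0956]
tcp_rot: [[-0.025, 1.0, -0.006], [1.0, 0.025, -0.002], [-0.002, -0.006, -1.0]]
contact_force: [-2.5, -0.5, 10.7]
width: 0.0116
```

jog_arm(
  delta_rot=[
    [0,0,0],
    [0,0,0],
    [0,0,0],
    [0,0,0],
    [0,0,0],
  ],
  offset=[
    [-0.001,0,-0.004],
    [-0.001,0,-0.008],
    [-0.001,0,-0.01],
    [-0.001,0,-0.01],
    [-0.001,0,-0.01],
  ],
  jaw=[0,0,0,0,0],
)

```text
time: 15.15
position: [0.5737, 0.172, 0.0938]
tcp_rot: [[-0.025, 1.0, -0.004], [1.0, 0.025, -0.002], [-0.002, -0.004, -1.0]]
contact_force: [-6.4, -2.4, 16.4]
width: 0.0115
```

jog_arm(
  delta_rot=[
    [0,-0.001,0],
    [0,-0.001,0],
    [0,-0.001,0],
    [0,-0.001,0],
    [0,-0.001,0],
  ],
  offset=[
    [-0.004,-0.001,-0.004],
    [-0.004,-0.001,-0.008],
    [-0.004,-0.001,-0.01],
    [-0.004,-0.001,-0.01],
    [-0.004,-0.001,-0.01],
  ],
  jaw=[0,0,0,0,0],
)

```text
time: 15.65
position: [0.5735, 0.1719, 0.0935]
tcp_rot: [[-0.025, 1.0, 0.004], [1.0, 0.025, -0.001], [-0.001, 0.004, -1.0]]
contact_force: [-7.9, -1.5, 23.3]
width: 0.0119
```

```bash
python3 shot.py w10 wrist; python3 shot.py s7 scene
python3 - <<'E'
import cv2,numpy as np
a=cv2.imread("pics/s7.png")[245:365,180:315]
cv2.imwrite("pics/s7c.png",cv2.resize(a,None,fx=5,fy=5,interpolation=cv2.INTER_CUBIC))
E
```

```text
15.65 [0.5735 0.1719 0.0935] [[-0.0251, 0.9997, 0.0035], [0.9997, 0.0251, -0.0014], [-0.0015, 0.0035, -1.0]] [-7.9 -1.5 23.3] 0.011864263881196128
15.7 [0.5735 0.1719 0.0935] [[-0.0251, 0.9997, 0.0036], [0.9997, 0.0251, -0.0014], [-0.0015, 0.0036, -1.0]] [-8.2 -1.5 23.4] 0.012116814056343062
```

View pics/s7c.png

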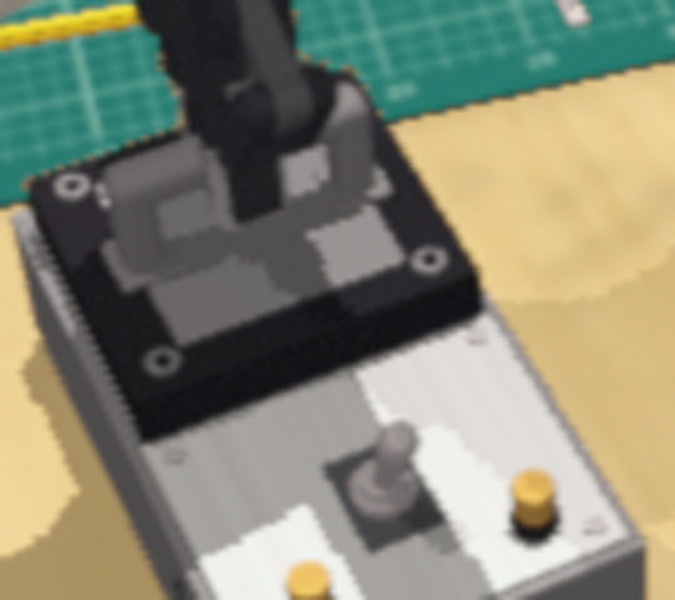

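View pics/w10.png

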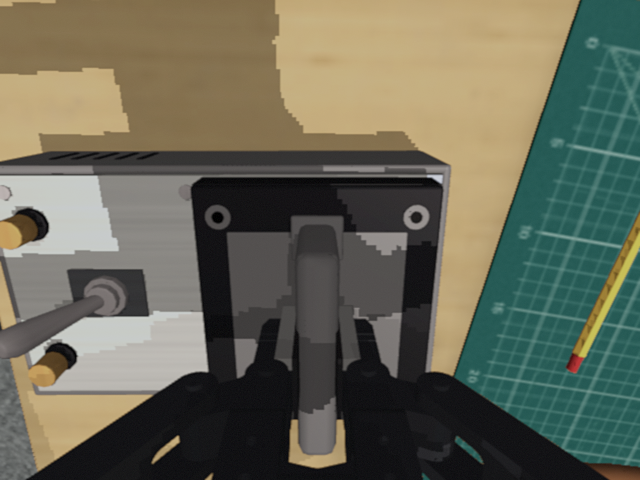

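jog_arm(
  delta_rot=[
    [0,0.002,0],
    [0,0.002,0],
    [0,0.002,0],
    [0,0.002,0],
    [0,0.002,0],
  ],
  offset=[
    [-0.006,0,-0.01],
    [-0.008,0,-0.012],
    [-0.008,0,-0.012],
    [-0.008,0,-0.012],
    [-0.008,0,-0.012],
  ],
  jaw=[0,0,0,0,0],
)

```text
time: 16.25
position: [0.5736, 0.172, 0.0935]
tcp_rot: [[-0.025, 1.0, 0.006], [1.0, 0.025, -0.001], [-0.001, 0.006, -1.0]]
contact_force: [-4.1, -3.3, 23.7]
width: 0.012
```

jog_arm(
  delta_rot=[
    [0,0.006,0],
    [0,0.006,0],
    [0,0.006,0],
    [0,0.006,0],
    [0,0.006,0],
  ],
  offset=[
    [-0.008,0,-0.012],
    [-0.01,0,-0.014],
    [-0.01,0,-0.014],
    [-0.01,0,-0.014],
    [-0.01,0,-0.014],
  ],
  jaw=[0,0,0,0,0],
)

```text
time: 16.75
position: [0.5734, 0.172, 0.0935]
tcp_rot: [[-0.025, 1.0, -0.002], [1.0, 0.025, -0.001], [-0.001, -0.002, -1.0]]
contact_force: [-5.0, -3.1, 27.9]
width: 0.0124
```

```bash
python3 shot.py s8 scene
python3 - <<'E'
from h import *
from station import env
print(env.get_obs()["wrist_torque"].round(2), env.get_obs()["dq"].round(4))
a=cv2.imread("pics/s8.png")[245:365,180:315]
cv2.imwrite("pics/s8c.png",cv2.resize(a,None,fx=5,fy=5,interpolation=cv2.INTER_CUBIC))
# predicted flush pose in scene
s=ld("s8");q=[.5722,.1697,.026]
L=np.array([[-48,53,60],[-48,-53,60],[-38,41,80],[-38,-41,80],[38,41,80]])/1e3
print("pred crop px",((proj(s,place(q,L))-[180,245]+.5)*5-.5).round(0).tolist())
L=np.array([[-94+46*np.sin(-.42),0,65+43*np.cos(.42)]])/1e3
print("lever",((proj(s,place(q,L))-[180,245]+.5)*5-.5).round(0).tolist())
E
```

```text
16.75 [0.5734 0.172  0.0935] [[-0.0252, 0.9997, -0.002], [0.9997, 0.0252, -0.0006], [-0.0005, -0.002, -1.0]] [-5.  -3.1 27.9] 0.012393086435537558
[-0.62  0.83 -0.01] [-0.0005  0.0003 -0.0006 -0.0004 -0.0012  0.0012]
pred crop px [[145.0, 450.0], [488.0, 316.0], [165.0, 364.0], [432.0, 262.0], [73.0, 189.0]]
lever [[401.0, 442.0]]
```

View pics/s8c.png

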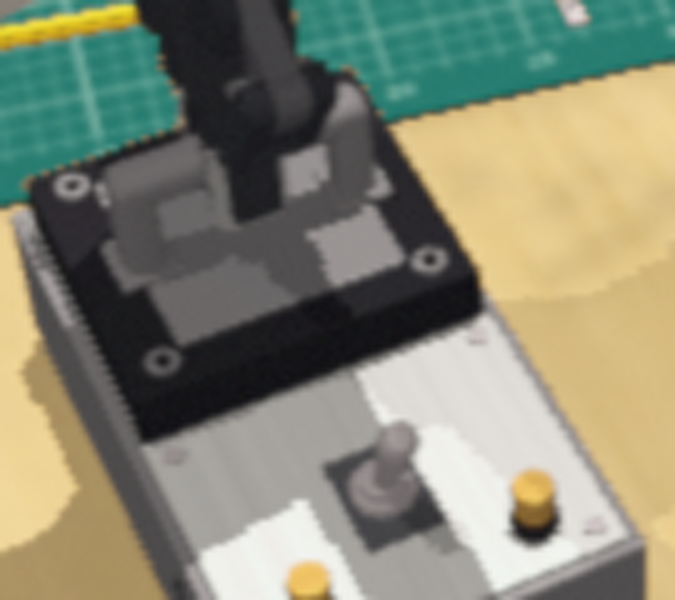

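Run:
```python
from station import env
print(env.sign_off()); o=env.get_obs(); print(o["time"],o["position"],o["contact_force"])
```

```text
the job is handed in; nothing more can be done
None
the job is handed in; nothing more can be done
```

I handed the job in at about 17 s with the supply off, the cover over both pins and pressed flush on the deck, and the gripper still holding it down by the handle. Signing off reports no verdict, so this rests on my own last checks.

- **Lever:** My first push left it near upright, and I may have dragged it back while withdrawing. A second, slower push flipped it off. The scene image just before I handed in shows its tip where -0.42 rad should put it.
- **Cover on the pins:** I corrected its position by about 2.5 mm from the camera views. It then passed the pin tips with no contact force.
- **Flush:** The tool stopped at z = 0.0935 m, which is the flush height I worked out. It stayed there while the push rose from 23 N to 28 N, so the cover was on the deck. Three of the cover's screws appeared in the image about 1 mm from their predicted places, all shifted the same way, so it is level.
- **Small disagreements:** About 5 N of sideways force remained. The tool's tilt had changed by about 0.005 rad since the grasp, which is well inside the limit. My estimates of the bay position differed between cameras by 1 to 1.5 mm.
- **Other things on the desk:** The arm's path stayed clear of the screwdriver, pencil and eraser, but I did not measure their positions at the end.

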